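# Set the drilling jig's sprung carriage to its middle stop

### The arm

A 6-joint arm with a two-finger parallel gripper is mounted at the origin on the work surface. World frame = base frame: x ahead of the robot, y to its left, z up, the work surface at z = 0. Lengths are in m, angles in degrees, forces in N, time in s.
With the tool pointing down it reaches from about 0.425 to 1.125 m from the base axis. Payload 14.9 kg.
Tool frame: the origin (TCP) lies at the very end of the fingers, on their centre line; the grasp point (between the pads) lies 19 mm behind it; z points along the fingers, x is the direction in which the jaws open and shut, and the axes are right-handed (so a half turn about z gives the same grasp; the last joint's range is limited). The gripper opens to 91 mm and grips with 3 to 60 N. Pads are 32 mm wide; open, the fingers measure 118 mm over their backs; the gripper's body (76 mm by 178 mm) begins 60 mm behind the grasp point.
Start: joints at [-78.341, 21.709, 99.362, -0, 58.929, -1.908], TCP at [0.164, -0.68, 0.214] pointing down, gripper open.
Joint ranges: [-158.91, 158.91], [-42.39, 125.64], [0.06, 152.35], [-60.88, 240.88], [17.5, 164.5], [-176.32, 176.32]. Speed limits (degrees/s): [108.29, 108.29, 136.94, 180, 180, 180].

### API

Orientations are given as [roll, pitch, yaw] about the fixed x, y, z axes, in that order (R = Rz(yaw) Ry(pitch) Rx(roll)).
In Python, from plant import robot, eyes, models gives the robot as it stands.
- The arm moves only by the shell command python3 -m jog 'ROWS' [FORCE]. ROWS is JSON, a list that holds one entry, the list of rows, each a list of 5 numbers: the shift along the tool's x, y, z in cm, then the turn about the tool's z in degrees, then the finger opening in cm, from 0 to 9.12. A call has 1 to 10 rows; each row is the pose to reach, as a shift and turn from the pose commanded when the call began, along the tool's axes at that moment; what a row does not reach only later rows make up. A row lasts 1/12 s, in which the tool goes at most 41.7 mm and 7.16 degrees, less where a joint would pass 70% of its speed; a pose out of reach is approached as far as the arm can. A call with a gripper value outside its range is refused whole. The fingers move at their own pace and stop on an object; FORCE is the grip in N (left out, the last holds). Time passes only in rows, so rows that repeat a pose let the fingers close. It gives the time, the measured TCP pose, the force and the opening at its end, in the units of the state.
- robot.get_state(): the state, without advancing time (a new reading comes with each control period).
- eyes.snapshot(name): name is "scene" or "top"; returns the picture (384x512x3 uint8, red, green, blue); there is no depth.
- eyes.camera_params(name): a dict with "fov_y" (degrees; the focal length in pixels is half the picture's height over the tangent of half this angle, whatever the lens; pixels are square), "cx", "cy" (the principal point, pixels), "k1" (the pictures are not rectified: a ray, as slopes to the right and down, at radius r is drawn at 1 + k1 r^2 times it, then the intrinsics apply), "extrinsics" (4x4, takes a point from camera to world coordinates). Camera axes: x right, y down, z forward; pixel columns grow to the right and rows downward; lengths in m; the calibration is good to about 2 mm. A picture is of the moment at which its call begins. camera_params takes no time and is no camera call.
- robot.close_job(): hands the job in, once; it reports no verdict.
Trained networks look in the newest picture that a camera, given by its name, has taken for a name from the list of things; names that differ only in an ending like _2 or _b are one class to them, and where a whole thing is asked for, a point or a joint stands for the part that bears it (a point fixed in the world has none). Each returns a list of dicts, best first, with "confidence" (0 to 1); they miss things now and then, are a little off and sometimes report something else, mostly with a low value. They report only what shows in the picture. A call takes as long as a camera call. They do not tell look-alikes from the thing itself.
- models.spot_in(camera, thing): "xyz" ([x, y, z] in m, in the coordinates of the camera as it stood for that picture, good to about 4 mm: the middle of the surface that is visible of it).
- models.cut_out(camera, thing): "region" (384x512 bool, what is visible of it).
- models.pinpoint(camera, thing): "xyz" ([x, y, z] in m, in the coordinates of the camera as it stood for that picture, good to about 4 mm: a listed point, or the origin of a listed thing).
The state is a dict: "t": time; "joint_positions": joint angles; "qvel": joint speeds; "joint_torque": joint torques, N m; "eef_pos": TCP position; "orientation": TCP orientation; "wrist_force": force on the tool from outside, world axes, zero at the start; "moment": the same for the moment, N m; "finger_gap": opening from 0.0 (shut) to 1.0 (fully open).
Only numpy, scipy, OpenCV 4.12 (cv2) and the standard library are available. Lean on these libraries where they do the work, as an engineer would, in place of code of your own. Each camera call takes 0.05 s, during which the arm holds its last target. There are 200 camera calls.

### The job

Set the wooden drilling jig to its middle station: with the fingertips, push the sprung carriage inwards by its upright push plate until the stop pin has dropped behind the first of the two teeth, but not as far as the second, then let go so that it springs back and stays latched on the pin. Leave the stop pin to work by itself, do not touch or lift the wooden blank that rides in the carriage, and leave the other things on the bench where they are.

Things in the scene. Friction and masses are not known exactly. Their poses are not given: they have to be found in the camera images.
- jig: Fixed drilling jig: plywood board 290 x 160 x 18 mm (x -125 to +165, y -80 to +80 mm). Carries an aluminium bridge over the blank (x = 30, its drill bush 83 mm high), a dark pin bracket on the +y side (x = 60, 68 mm high) and a steel spring barrel on the -y side (x 20 to 135, 45 mm high). Origin on the bench; +x points inwards, the way the carriage is pushed; z up.
- carriage (a joint): Travel of the sprung aluminium carriage along jig +x, m: 0 = out (start), 0.088 = fully in. Spring force 5 N at 0, 9.4 N at 0.088; some 3 N more on a tooth's ramp. Once beyond 0.042 the pin drops behind the first tooth; released, it returns and rests near 0.040 (middle). Beyond 0.080 the second tooth latches it near 0.080: wrong, pushing cannot undo it. Let go below 0.035 it springs out.
- push_face (a point): Centre of the outer face of the carriage's upright aluminium push plate, 59 mm above the bench; moves with the carriage. Push along jig +x. Plate 50 mm wide (y), 8 mm thick, flat from 19 to 77 mm above the bench. With the carriage out it is at x = -119 mm from the jig's origin, 6 mm inside the board's outer edge; nothing stands in front of it. Axes as the jig's.
- stop_pin (a joint): Height of the sprung steel stop pin (8 mm diameter, black knob 18 mm across) in m: 0 = dropped (also at the start, when it hangs just over the rack, inward of both teeth), about 0.0105 to 0.012 = up on top of a tooth. It moves by itself.
- pin_top (a point): Centre of the top of the stop pin's black knob, about 86 mm above the bench when the pin is down; 60 mm along x and 36 mm along y from the jig's origin.
- blank: Loose wooden blank, 140 (x) x 40 x 30 mm, 0.13 kg or so, with three dark drilling marks on top 40 mm apart. It lies in the carriage's shallow tray and rides with it; its top is 57 mm above the bench. Origin at the centre of its underside.
- mug: White mug, 80 mm across, 90 mm high, on the jig's -y side; a bystander. Origin at the centre of its underside.
- jar: White glue jar with a black cap, 68 mm across, 100 mm high, on the jig's +y side; a bystander. Origin at the centre of its underside.
- offcut: Dark wood offcut, 110 x 50 x 25 mm, on the jig's -y side; a bystander. Origin at the centre of its underside.
- driver: Screwdriver, 190 mm long, lying on the jig's +y side; a bystander. Origin under the middle of it.
Not all that is in view belongs to the job. What is shaped like the blank but purple or yellow is not meant.

How it is judged:
By the outcome, as a careful person would: the job done as asked, in the order asked, and still so for the second after the job is handed in, with the robot touching nothing.
It also fails if it takes over 38 s, if anything falls off the work surface, if the arm or the gripper's body presses on something with over 40 N, if the wrist force passes 120 N, or if a joint passes its speed limit or range.

## Working session

There is one attempt and no reset: what is moved stays moved. The work goes in short steps, Python scripts to look and compute and a shell command to move; the robot and the scene stay as the last step left them, time stands still between calls to the robot, and variables do not carry over. Pictures are saved under pics/ and viewed, about 8 in all and at most 12, crops included, and the job is handed in when it is done.

```bash
mkdir -p pics
cat > h.py <<'E'
from plant import robot, eyes, models
import numpy as np, cv2
def w(cam,p):
    T=np.array(eyes.camera_params(cam)["extrinsics"]); return (T@np.r_[p,1])[:3]
def look(cam,names):
    im=eyes.snapshot(cam); out={}
    for n in names:
        out[n]=[(w(cam,d["xyz"]).round(4).tolist(),round(d["confidence"],2)) for d in models.pinpoint(cam,n)[:3]]
    return im,out
E
python3 - <<'E'
from h import *
for c in("scene","top"):
    im,o=look(c,["jig","push_face","pin_top","blank","mug","jar","offcut","driver"])
    cv2.imwrite(f"pics/{c}0.png",im[:,:,::-1])
    print(c,eyes.camera_params(c)["extrinsics"])
    for k,v in o.items(): print(k,v)
s=robot.get_state();print(s)
E
```

```text
scene [[ 0.33854534  0.7840036  -0.5203128   1.03173264]
 [ 0.94085254 -0.29001004  0.17518756 -0.09047529]
 [-0.01354825 -0.54884655 -0.83581332  0.83094179]
 [ 0.          0.          0.          1.        ]]
jig [([0.6756, 0.0045, 0.0003], 0.6)]
push_face [([0.5577, -0.0062, 0.0591], 0.59)]
pin_top [([0.7298, 0.0424, 0.0841], 0.62)]
blank [([0.3543, 0.0965, 0.0004], 0.97), ([0.4405, -0.2314, 0.0004], 0.77), ([0.5404, 0.2663, -0.0026], 0.77)]
mug [([0.6087, -0.1804, -0.0013], 0.9)]
jar [([0.6914, 0.1813, -0.005], 0.9)]
offcut [([0.7287, -0.1471, -0.0002], 0.7), ([0.6682, 0.0005, 0.0221], 0.39), ([0.6778, 0.0004, -0.0022], 0.27)]
driver []
top [[ 0.00928629 -0.98402055  0.1778126   0.39459639]
 [-0.99982337 -0.00623141  0.0177311   0.04644324]
 [-0.01633974 -0.17794585 -0.98390461  0.99878998]
 [ 0.          0.          0.          1.        ]]
jig [([0.6726, -0.0001, -0.0009], 0.58)]
push_face [([0.5529, -0.006, 0.0582], 0.76)]
pin_top [([0.7296, 0.0451, 0.0818], 0.5)]
blank [([0.4391, -0.2286, 0.0025], 0.9), ([0.5382, 0.2668, -0.0045], 0.82), ([0.6643, 0.0061, 0.0241], 0.72)]
mug [([0.6068, -0.1801, 0.0024], 0.86)]
jar [([0.6931, 0.1824, 0.0012], 0.6)]
offcut []
driver [([0.5733, 0.1258, -0.003], 0.95)]
{'t': 0.9, 'joint_positions': array([-7.83403825e+01,  2.17081111e+01,  9.93636567e+01,  3.90040391e-04,
        5.89281480e+01, -1.90845058e+00]), 'qvel': array([ 0.08459209,  0.09211166,  0.00678071, -0.00622043,  0.01122343,
        0.04388764]), 'joint_torque': array([-7.52510852e-03, -7.63705945e+01, -4.34745133e+01,  6.49148296e-02,
        3.89322429e-02,  2.09840397e-05]), 'eef_pos': array([ 0.16421104, -0.68047028,  0.21393575]), 'orientation': array([-1.79999669e+02, -9.53589024e-05, -7.64321332e+01]), 'wrist_force': array([ 0.20756313, -0.34347075, -0.10407861]), 'moment': array([ 0.00570343, -0.02597341, -0.04535771]), 'finger_gap': 1.0003110752648767}
```

View pics/scene0.png

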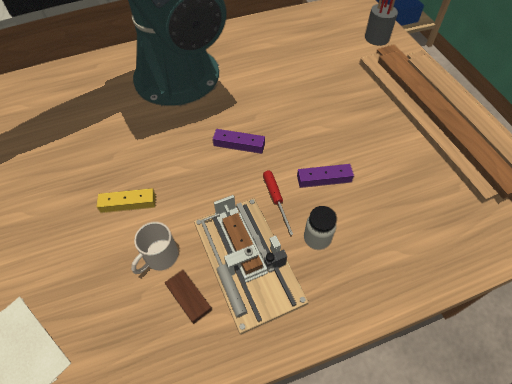

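View pics/top0.png

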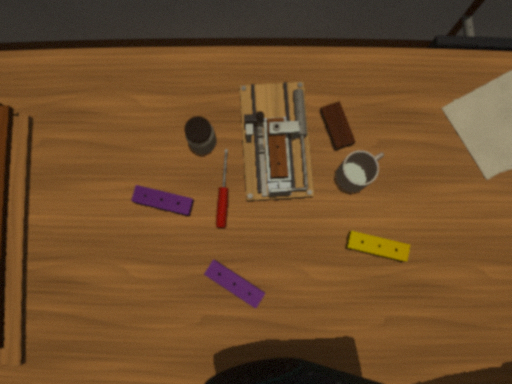

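Both views agree. The jig lies straight ahead of the robot, turned a few degrees, with its push plate facing the robot: about (238,208) in scene and (280,187) in top. Nothing stands in front of the plate, and the purple and yellow look-alikes lie well away. Next I fit the jig pose.

```bash
cat >> h.py <<'E'
def ray(cam,uv,z):
    c=eyes.camera_params(cam); f=192/np.tan(np.radians(c["fov_y"]/2)); K=np.array([[f,0,c["cx"]],[0,f,c["cy"]],[0,0,1.]])
    n=cv2.undistortPoints(np.array([[uv]],float),K,np.array([c["k1"],0,0,0,0.]))[0,0]
    T=np.array(c["extrinsics"]); d=T[:3,:3]@np.r_[n,1]; o=T[:3,3]
    return o+d*(z-o[2])/d[2]
E
python3 - <<'E'
from h import *
J=[];W=[]
for c,uv in(("top",[((241,84),(165,80)),((303,83),(165,-80)),((313,197),(-125,-80)),((249,200),(-125,80))]),
            ("scene",[((197,218),(-125,-80)),((305,299),(165,80)),((242,327),(165,-80))])):
    for u,j in uv:
        p=ray(c,u,.018); print(c,j,p.round(4)); J.append(j);W.append(p[:2])
for j,p in[((0,0),(.6756,.0045)),((0,0),(.6726,-.0001)),((-119,0),(.5577,-.0062)),((-119,0),(.5529,-.006)),((60,36),(.7298,.0424)),((60,36),(.7296,.0451))]:
    J.append(j);W.append(p)
J=np.array(J)/1e3;W=np.array(W)
a=J-J.mean(0);b=W-W.mean(0)
th=np.arctan2((a[:,0]*b[:,1]-a[:,1]*b[:,0]).sum(),(a*b).sum())
R=np.array([[np.cos(th),-np.sin(th)],[np.sin(th),np.cos(th)]]);t=W.mean(0)-R@J.mean(0)
print("yaw",np.degrees(th),"o",t,"face",R@[-.119,0]+t);print(((W-J@R.T-t)*1e3).round(1).tolist())
y=np.radians(-76.432);X=np.array([np.cos(y),np.sin(y)]);Y=np.array([np.sin(y),-np.cos(y)])
g=R@[-.165,0]+t; d=g-[.1642,-.6805]; print("pre",g,"tool cm",X@d*100,Y@d*100,"turn",-76.432-(np.degrees(th)-90))
E
```

```text
top (165, 80) [0.8353 0.0896 0.018 ]
top (165, -80) [ 0.8387 -0.0642  0.018 ]
top (-125, -80) [ 0.5525 -0.0833  0.018 ]
top (-125, 80) [0.5444 0.0668 0.018 ]
scene (-125, -80) [ 0.5535 -0.0759  0.018 ]
scene (165, 80) [0.8262 0.0891 0.018 ]
scene (165, -80) [ 0.8357 -0.057   0.018 ]
yaw 3.746231311295765 o [0.67209939 0.00321187] face [ 0.55335366 -0.00456329]
[[3.8, -4.2], [-3.3, 1.6], [-0.1, 1.4], [2.3, -8.0], [0.9, 8.9], [-5.4, -4.7], [-6.3, 8.8], [3.5, 1.3], [0.5, -3.3], [4.3, -1.6], [-0.5, -1.4], [0.2, -0.7], [-0.0, 2.0]]
pre [ 0.50745196 -0.00756882] tool cm -57.362449271514826 -49.154167942875596 turn 9.821768688704239
```

```bash
python3 -m jog '[[[-2.9,-2.5,0,0,6],[-5.8,-5,0,0,3],[-8.7,-7.4,0,0,0],[-11.6,-9.9,0,0,0],[-14.5,-12.4,0,0,0],[-17.4,-14.9,0,0,0],[-20.3,-17.4,0,0,0],[-23.2,-19.8,0,0,0],[-26.1,-22.3,0,0,0],[-29,-24.8,0,0,0]]]'
python3 -m jog '[[[-2.9,-2.5,0,2,0],[-5.7,-4.9,0,4,0],[-8.6,-7.4,0,6,0],[-11.4,-9.8,0,8,0],[-14.2,-12.2,0,9.8,0],[-17,-14.7,0,9.8,0],[-19.8,-17.1,0,9.8,0],[-22.6,-19.5,0,9.8,0],[-25.5,-22,0,9.8,0],[-28.4,-24.4,0,9.8,0]]]'
python3 -m jog '[[[0,0,0,0,0],[0,0,0,0,0]]]'
```

```text
t: 1.73
eef_pos: [0.3377, -0.3388, 0.2141]
orientation: [-180.0, -0.0, -76.5]
wrist_force: [0.6, -0.4, 0.6]
finger_gap: 0.302
t: 2.57
eef_pos: [0.5085, -0.0052, 0.2142]
orientation: [-180.0, -0.0, -86.2]
wrist_force: [0.7, -1.1, 0.6]
finger_gap: 0.004
t: 2.73
eef_pos: [0.5083, -0.0056, 0.2139]
orientation: [-180.0, -0.0, -86.1]
wrist_force: [-0.5, 0.0, 1.6]
finger_gap: 0.004
```

```bash
python3 -m jog '[[[0,0,3,0,0],[0,0,6,0,0],[0,0,9,0,0],[0,0,12,0,0],[0,0,14,0,0],[0,0,15.5,0,0],[0,0,16.4,0,0],[0,0,16.4,0,0],[0,0,16.4,0,0]]]'
python3 - <<'E'
from h import *
for c in("scene","top"):
    im,o=look(c,["push_face","pin_top","carriage"]); print(c,o)
    x,y=((170,150) if c=="scene" else (210,70))
    cv2.imwrite(f"pics/{c}1.png",cv2.resize(im[y:y+190,x:x+150,::-1],None,fx=3,fy=3,interpolation=cv2.INTER_CUBIC))
E
```

```text
t: 3.48
eef_pos: [0.5078, -0.0077, 0.0502]
orientation: [180.0, 0.0, -86.3]
wrist_force: [-0.1, -0.3, -0.0]
finger_gap: 0.005Traceback (most recent call last):
  File "<stdin>", line 3, in <module>
  File "h.py", line 8, in look
    out[n]=[(w(cam,d["xyz"]).round(4).tolist(),round(d["confidence"],2)) for d in models.pinpoint(cam,n)[:3]]
                                                                                  ~~~~~~~~~~~~~~~^^^^^^^
ValueError: it knows: blank, driver, jar, jig, mug, offcut, pin_top, push_face
```

Run:
```python
from h import *
for c in("scene","top"):
    im,o=look(c,["push_face","pin_top"]); print(c,o)
    x,y=((170,150) if c=="scene" else (210,70))
    cv2.imwrite(f"pics/{c}1.png",cv2.resize(im[y:y+190,x:x+150,::-1],None,fx=3,fy=3,interpolation=cv2.INTER_CUBIC))
```

```text
scene {'push_face': [([0.5546, -0.0066, 0.06], 0.91)], 'pin_top': [([0.7315, 0.0438, 0.0823], 0.46)]}
top {'push_face': [], 'pin_top': [([0.7342, 0.0445, 0.0864], 0.4)]}
```

View pics/scene1.png

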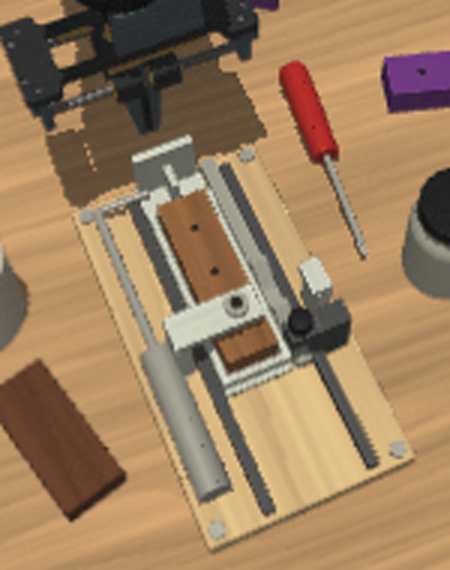

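The plate faces the closed fingers squarely, the pin is down and the path is free. Now I feel for contact.

```bash
python3 -m jog '[[[0,-1,0,0,0],[0,-2,0,0,0],[0,-2.4,0,0,0],[0,-2.4,0,0,0]]]'
python3 -m jog '[[[0,-0.3,0,0,0],[0,-0.3,0,0,0],[0,-0.3,0,0,0]]]'
python3 -m jog '[[[0,-0.3,0,0,0],[0,-0.3,0,0,0],[0,-0.3,0,0,0]]]'
python3 -m jog '[[[0,-0.3,0,0,0],[0,-0.3,0,0,0],[0,-0.3,0,0,0]]]'
python3 -m jog '[[[0,-0.3,0,0,0],[0,-0.3,0,0,0],[0,-0.3,0,0,0]]]'
```

```text
t: 4.27
eef_pos: [0.5335, -0.0054, 0.0501]
orientation: [-179.9, -0.0, -86.2]
wrist_force: [-0.2, -0.3, -0.3]
finger_gap: 0.005
t: 4.52
eef_pos: [0.5346, -0.0053, 0.0498]
orientation: [180.0, 0.0, -86.2]
wrist_force: [-0.0, -0.2, 0.2]
finger_gap: -0.002
t: 4.77
eef_pos: [0.5374, -0.0051, 0.0498]
orientation: [180.0, 0.0, -86.2]
wrist_force: [-2.4, -0.0, -0.2]
finger_gap: 0.002
t: 5.02
eef_pos: [0.5401, -0.0049, 0.0497]
orientation: [179.9, 0.0, -86.2]
wrist_force: [-4.2, -0.0, -0.4]
finger_gap: 0.005
t: 5.27
eef_pos: [0.5433, -0.0047, 0.0497]
orientation: [180.0, 0.0, -86.2]
wrist_force: [-3.7, 0.4, -0.5]
finger_gap: 0.006
```

Contact came at TCP x ≈ 0.5375, as predicted, so travel is now about 6 mm. I push to about 55 mm.

```bash
python3 -m jog '[[[0,-0.5,0,0,0],[0,-1,0,0,0],[0,-1.5,0,0,0],[0,-2,0,0,0],[0,-2.5,0,0,0],[0,-2.8,0,0,0],[0,-3,0,0,0],[0,-3,0,0,0]]]'
python3 -m jog '[[[0,-0.4,0,0,0],[0,-0.8,0,0,0],[0,-1.2,0,0,0],[0,-1.5,0,0,0],[0,-1.8,0,0,0],[0,-1.9,0,0,0],[0,-1.9,0,0,0],[0,-1.9,0,0,0]]]'
python3 - <<'E'
from h import *
print(look("scene",["push_face","pin_top"])[1])
im=eyes.snapshot("scene")
cv2.imwrite("pics/scene2.png",cv2.resize(im[150:340,170:320,::-1],None,fx=3,fy=3,interpolation=cv2.INTER_CUBIC))
E
```

```text
t: 5.93
eef_pos: [0.5733, -0.0026, 0.0497]
orientation: [179.9, 0.0, -86.2]
wrist_force: [-4.9, 1.6, -1.2]
finger_gap: 0.003
t: 6.6
eef_pos: [0.5918, -0.0014, 0.0496]
orientation: [179.9, 0.0, -86.2]
wrist_force: [-7.4, 1.1, 1.0]
finger_gap: 0.003
{'push_face': [([0.6113, 0.0, 0.0574], 0.59), ([0.6891, 0.185, -0.0055], 0.37)], 'pin_top': [([0.7338, 0.0425, 0.0847], 0.42), ([0.7287, -0.1441, 0.0011], 0.18)]}
```

View pics/scene2.png

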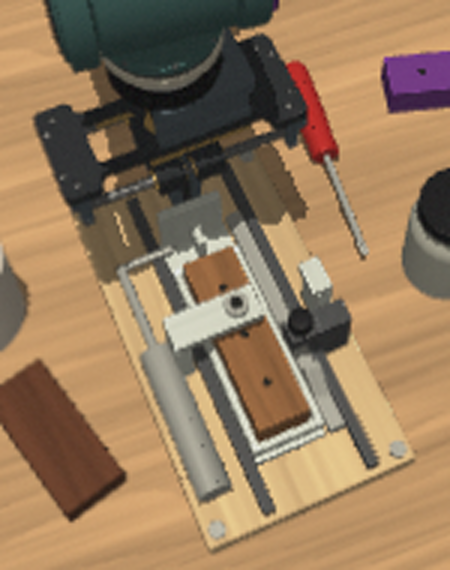

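The carriage is in about 55 mm, past the first tooth and short of the second, and the knob is down. I back off gently so that it settles onto the pin.

```bash
python3 -m jog '[[[0,0.3,0,0,0],[0,0.6,0,0,0],[0,0.9,0,0,0],[0,1.2,0,0,0],[0,1.5,0,0,0],[0,1.8,0,0,0],[0,2.1,0,0,0],[0,2.4,0,0,0],[0,2.7,0,0,0],[0,3,0,0,0]]]'
python3 -m jog '[[[0,1,0,0,0],[0,2,0,0,0],[0,3,0,0,0],[0,4,0,0,0],[0,5,0,0,0],[0,5,0,0,0],[0,5,-3,0,0],[0,5,-6,0,0],[0,5,-9,0,0],[0,5,-9,0,0]]]'
python3 - <<'E'
from h import *
for c in("scene","top"): print(look(c,["push_face","pin_top","mug","jar","offcut","driver","blank"])[1])
im=eyes.snapshot("scene")
cv2.imwrite("pics/scene3.png",cv2.resize(im[150:340,170:320,::-1],None,fx=3,fy=3,interpolation=cv2.INTER_CUBIC))
E
```

```text
t: 7.63
eef_pos: [0.5627, -0.0035, 0.0501]
orientation: [-180.0, -0.0, -86.2]
wrist_force: [0.3, 0.4, -0.5]
finger_gap: 0.003
t: 8.47
eef_pos: [0.5158, -0.0069, 0.1451]
orientation: [-179.6, -0.1, -86.2]
wrist_force: [1.9, 0.3, 0.6]
finger_gap: 0.005
{'push_face': [([0.5965, -0.0018, 0.0591], 0.63)], 'pin_top': [([0.7318, 0.0445, 0.0835], 0.4)], 'mug': [([0.6014, -0.1777, -0.0016], 0.65)], 'jar': [([0.6925, 0.1828, -0.0035], 0.91), ([0.7331, 0.0431, 0.0843], 0.59)], 'offcut': [([0.7283, -0.1475, -0.0019], 0.63)], 'driver': [([0.5766, 0.1313, 0.0012], 0.79), ([0.7065, 0.0059, 0.0249], 0.36)], 'blank': [([0.5401, 0.2692, 0.0004], 0.93), ([0.444, -0.2332, -0.0024], 0.9), ([0.704, 0.0013, 0.0248], 0.76)]}
{'push_face': [], 'pin_top': [([0.7322, 0.0451, 0.088], 0.39)], 'mug': [([0.6088, -0.1808, 0.0024], 0.67)], 'jar': [([0.691, 0.1821, -0.0014], 0.72)], 'offcut': [([0.73, -0.1449, 0.0013], 0.82), ([0.6701, 0.0019, 0.0011], 0.62)], 'driver': [([0.5732, 0.1265, -0.0038], 0.75)], 'blank': [([0.7044, 0.0093, 0.0244], 0.97), ([0.4409, -0.2288, 0.0013], 0.95), ([0.3536, 0.1035, 0.0059], 0.91)]}
```

View pics/scene3.png

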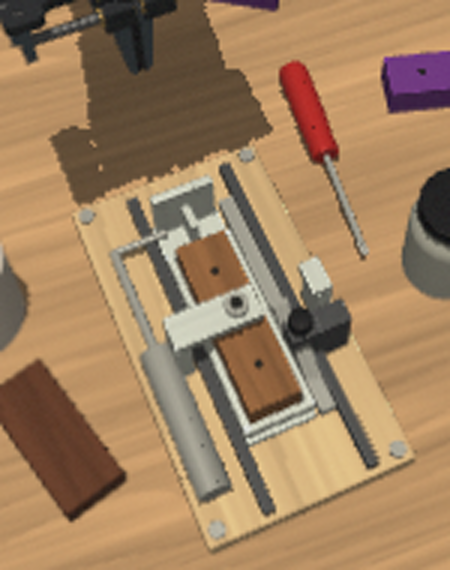

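The carriage is latched: the face is at x ≈ 0.5965, about 41 mm of travel, with the pin down and the gripper clear. The blank moved 40 mm with it. Handing in.

```bash
python3 -m jog '[[[0,0,0,0,0],[0,0,0,0,0],[0,0,0,0,0]]]'; python3 -c "
from h import *
print(look('scene',['push_face'])[1]); print(robot.close_job())"
```

```text
t: 9.57
eef_pos: [0.5128, -0.0068, 0.14]
orientation: [-180.0, 0.0, -86.2]
wrist_force: [-0.1, 0.2, -0.1]
finger_gap: 0.004
{'push_face': [([0.5996, -0.0054, 0.0582], 0.81)]}
the job is handed in; nothing more can be done
None
```

The jig is set to its middle station and the job is handed in. With the fingers closed, I pushed the carriage by its push plate to about 55 mm of travel. I then backed off slowly until it latched on the stop pin, and lifted the gripper clear.

- **Carriage:** after release the push plate was seen at x ≈ 0.597 to 0.600. It started at about 0.554, so the carriage rests roughly 41–45 mm in, against an expected 40 mm. The spread is within the detector's error of about 4 mm, and the plate stayed in until hand-in.
- **Stop pin:** the knob looked down in the last picture, and I never touched it.
- **Blank:** it rode in about 40 mm with the carriage and still lies in its tray.
- **Other things on the bench:** the mug, jar, offcut and screwdriver show no movement beyond the detector's noise.
- **Force and time:** the highest wrist force I read was about 7.5 N, and the job took under 10 s of robot time.

The top camera did not report the push plate after the first look, so the final plate position comes from the scene camera alone. The top camera did separately show the blank's 40 mm shift.

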